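# Seat the weighing plate on its pins and tare the scale

### The job

The steel weighing plate of the small-animal scale was put down askew and is riding up on its two locating pins. Without gripping or lifting it, push it with your fingers back towards the raised rear stop and sideways until both holes drop over the pins and it lies flat on the deck; only then press the large round tare key right down and let it go. Leave the small power key and the things standing round the scale alone.

Things in the scene. Friction and masses are not known exactly. Their poses are not given: they have to be found in the camera images.
- scale: the scale, a grey housing fixed on the table: 250 mm front to back (x -135 to +115 mm), 260 mm wide (y +-130 mm), its top (the deck) flat at z = 36 mm and open to left and right. Origin at table height; x points to its rear, y to its left. On the front strip are two keys and between them a display (x -126 to -86 mm, y +-39 mm, 5 mm over the deck)
- rear_stop (a point): middle of the front top edge of the raised stop along the rear of the deck: 23 mm high over the deck, front face at x = 103 mm, from y = -125 to +125 mm in the scale's frame
- plate: the weighing plate, loose, plain steel, 120 mm (x) by 150 mm (y), 10 mm thick, 0.25 to 0.5 kg. Origin at the centre of its underside; x to its rear, y to its left. It starts with its front edge on the deck and its rear up on the pins (tilted about 5 degrees), 16 to 32 mm too far to the scale's left, 4 to 12 mm too far to the front, turned by up to 0.08 rad
- seat (a point): point on the deck where the plate's origin belongs: x = 42.5 mm, y = 0, z = 36 mm in the scale's frame; axes as the scale's. The seated plate lies flat with its underside on the deck, its rear edge about 0.5 mm from the stop, with 2.5 mm play round each pin
- pin_left (a point): top of the scale's left locating pin: fixed, dome-topped, 10 mm diameter, 9 mm high over the deck, at x = 77.5 mm, y = +50 mm in the scale's frame
- pin_right (a point): top of the right locating pin, the same, at y = -50 mm
- hole_left (a point): centre of the plate's left hole at its upper face: a through hole of 15 mm diameter, at x = 35 mm, y = +50 mm in the plate's frame
- hole_right (a point): the same for the right hole, at y = -50 mm
- tare_key_top (a point): centre of the top of the tare key, the large round key (28 mm diameter) at the front right of the scale (x = -106 mm, y = -85 mm in the scale's frame); pressed straight down
- tare_key (a joint): travel of the tare key: 0 up, 0.006 m fully down; a spring of 4 N at full travel returns it. It counts as pressed beyond 0.004
- power_key (a joint): travel of the small round power key (16 mm diameter) at the front left of the scale (x = -106 mm, y = +85 mm), 0 up, 0.006 m down; to be left alone
- slide_box: bystander, loose, standing on the table beside the scale: carton 60x90x32 mm; origin at the centre of its underside; to be left alone
- eye_rinse: bystander, loose, standing on the table beside the scale: small white bottle with a blue cap, 32 mm diameter, 68 mm high; origin at the centre of its underside; to be left alone
- iodine: bystander, loose, standing on the table beside the scale: small brown bottle with a white cap, 36 mm diameter, 75 mm high; origin at the centre of its underside; to be left alone
- tape_roll: bystander, loose, standing on the table beside the scale: roll of skin tape lying flat, 82 mm diameter, 30 mm high; origin at the centre of its underside; to be left alone
- probe_cover_box: bystander, loose, standing on the table beside the scale: carton 41x90x45 mm; origin at the centre of its underside; to be left alone

How it is judged:
By the outcome, as a careful person would: the job done as asked, in the order asked, and still so for the second after the job is handed in, with the robot touching nothing.
It also fails if it takes over 51 s, if anything falls off the work surface, if the arm or the gripper's body presses on something with over 40 N, if the wrist force passes 120 N, or if a joint passes its speed limit or range.

### The arm

A 6-joint arm with a two-finger parallel gripper is mounted at the origin on a cart in front of the work surface, level with it; the furniture and walls round the work are solid. World frame = base frame: x ahead of the robot, y to its left, z up, the work surface at z = 0. Lengths are in m, angles in rad, forces in N, time in s.
With the tool pointing down it reaches from about 0.4 to 0.825 m from the base axis. Payload 7 kg.
Tool frame: the origin (TCP) lies on the front face of the gripper's body, between the roots of the fingers; the fingertips stand 66 mm ahead of it and the grasp point (between the pads) lies 47 mm ahead of it; z points along the fingers, y is the line along which they close (so a half turn about z gives the same grasp; the last joint's range is limited). The gripper opens to 88 mm and grips with 3 to 60 N. Pads are 19 mm wide; open, the fingers measure 130 mm over their backs; the gripper's body (78 mm by 193 mm) begins 47 mm behind the grasp point.
Start: joints at [1.633, 0.359, 0.012, 0, -1.224, -0.288], TCP at [0.151, 0.658, 0.292] pointing down, gripper open.
Joint ranges: [-3.07, 3.07], [-1.43, 2.12], [-1.02, 1.25], [-3.03, 1.67], [-3.05, -0], [-3.03, 3.03]. Speed limits (rad/s): [2.39, 2.39, 3.01, 3.14, 3.14, 3.14].

### API

Orientations are given as [roll, pitch, yaw] about the fixed x, y, z axes, in that order (R = Rz(yaw) Ry(pitch) Rx(roll)).
In Python, from station import arm gives the robot as it stands. The module is installed in compiled form; this text tells all that it offers.
- The arm moves only by the tool move_arm, never from a script. Its argument "increments" is a list of rows, each an object of numbers: "jaw": the gripper command: -1 is shut, 1 is fully open, values between are in proportion; "dx", "dy", "dz": the shift along the tool's x, y, z in m; "twist": the turn about the tool's z in rad. A call has 1 to 12 rows; each row shifts and turns the commanded pose from where the row before left it, along the tool's axes as they then stand; what a row does not reach is not made up. A row lasts 1/12 s, in which the tool goes at most 41.7 mm and 7.16 degrees, less where a joint would pass 70% of its speed; a pose out of reach is approached as far as the arm can. A call is refused whole if a number of a shift passes 0.0417 or a number of a turn 0.125, either way. A call with a gripper value outside its range is refused whole. The fingers move at their own pace and stop on an object; "force" is the grip in N (left out, the last holds). Time passes only in rows, so rows that do not move let the fingers close. It gives the time, the measured TCP pose, the force, the opening and the grip force at its end, in the units of the state.
- arm.get_state(): the state, without advancing time (a new reading comes with each control period).
- arm.grab_frame(name): name is "side" or "top"; returns the picture (384x512x3 uint8, blue, green, red); there is no depth.
- arm.camera_info(name): a dict with "K" (3x3 intrinsics, pixels), "extrinsics" (4x4, takes a point from camera to world coordinates). Camera axes: x right, y down, z forward; pixel columns grow to the right and rows downward; lengths in m; the calibration is good to about 2 mm. A picture is of the moment at which its call begins. camera_info takes no time and is no camera call.
- arm.job_done(): hands the job in; it is judged then, once.
Trained networks look in the newest picture that a camera, given by its name, has taken for a name from the list of things; names that differ only in an ending like _2 or _b are one class to them, and where a whole thing is asked for, a point or a joint stands for the part that bears it (a point fixed in the world has none). Each returns a list of dicts, best first, with "score" (0 to 1); they miss things now and then, are a little off and sometimes report something else, mostly with a low value. They report only what shows in the picture. A call takes as long as a camera call.
- arm.find_in(camera, name): "position" ([x, y, z] in m, in world coordinates, good to about 4 mm: the middle of the surface that is visible of it).
- arm.silhouettes(camera, name): "pixels" (384x512 bool, what is visible of it).
- arm.pinpoint(camera, name): "position" ([x, y, z] in m, in world coordinates, good to about 4 mm: a listed point, or the origin of a listed thing).
The state is a dict: "t": time; "q": joint angles; "qd": joint speeds; "joint_efforts": joint torques, N m; "eef_pos": TCP position; "ee_rot": TCP orientation; "force": force on the tool from outside, world axes, zero at the start; "moment": the same for the moment, N m; "width": finger opening in m; "gripper_force": force on a finger pad.
Only numpy, scipy, OpenCV 4.12 (cv2) and the standard library are available. Lean on these libraries where they do the work, as an engineer would, in place of code of your own. Each camera call takes 0.05 s, during which the arm holds its last target. There are 200 camera calls.

## Working session

There is one attempt and no reset: what is moved stays moved. The work goes in short steps, Python scripts to look and compute and a tool call to move; the robot and the scene stay as the last step left them, time stands still between calls to the robot, and variables do not carry over. Pictures are saved under pics/ and viewed, at most 10 in all, crops included, and the job is handed in when it is done.

Besides the shell and the picture viewer there is one more tool, called after "Emit:" as name(argument=value, ...), one argument or row to a line, values as JSON. move_arm: Moves the arm, as the interface text tells. Its arguments: {"type":"object","properties":{"increments":{"type":"array"},"force":{"type":"number"}},"required":["increments"]}

```bash
mkdir -p pics; cat > h.py <<'E'
import numpy as np, cv2
from station import arm
def best(f,c,n):
    r=f(c,n); return (np.round(r[0]['position'],4).tolist(),round(r[0]['score'],2)) if r else None
E
python3 - <<'E'
from h import *
s=arm.get_state(); print({k:np.round(s[k],3).tolist() for k in('t','q','eef_pos','ee_rot','force','width')})
for c in('side','top'):
    cv2.imwrite(f'pics/{c}0.png',arm.grab_frame(c))
    for n in('scale','rear_stop','seat','pin_left','pin_right','plate','hole_left','hole_right','tare_key_top'): print(c,n,best(arm.pinpoint,c,n))
for n in('power_key','slide_box','eye_rinse','iodine','tape_roll','probe_cover_box'): print(n,best(arm.find_in,'top',n))
E
```

```text
{'t': 0.0, 'q': [1.633, 0.359, 0.011, -0.0, -1.224, -0.288], 'eef_pos': [0.151, 0.658, 0.291], 'ee_rot': [3.14, -0.0, -0.226], 'force': [-0.467, -0.089, 0.501], 'width': 0.087}
side scale ([0.5767, 0.0555, -0.0022], 0.85)
side rear_stop ([0.6778, 0.0481, 0.0618], 0.97)
side seat None
side pin_left ([0.6511, 0.1034, 0.046], 0.6)
side pin_right ([0.643, 0.001, 0.0405], 0.61)
side plate ([0.6095, 0.0712, 0.044], 0.62)
side hole_left ([0.6398, 0.1221, 0.055], 0.58)
side hole_right ([0.6419, 0.023, 0.0538], 0.59)
side tare_key_top None
top scale ([0.5705, 0.0498, 0.0042], 0.74)
top rear_stop None
top seat ([0.6125, 0.0509, 0.0336], 0.72)
top pin_left ([0.6552, 0.0964, 0.0407], 0.77)
top pin_right ([0.6458, 0.002, 0.0468], 0.65)
top plate ([0.6091, 0.0724, 0.0432], 0.69)
top hole_left ([0.644, 0.1207, 0.0542], 0.79)
top hole_right ([0.646, 0.0217, 0.0555], 0.75)
top tare_key_top ([0.4604, -0.0253, 0.0588], 0.43)
power_key None
slide_box ([0.5549, -0.1458, 0.0342], 0.63)
eye_rinse ([0.654, -0.137, 0.0453], 0.69)
iodine ([0.6121, 0.285, 0.0575], 0.55)
tape_roll ([0.4696, -0.167, 0.0234], 0.85)
probe_cover_box ([0.4986, 0.3006, 0.0431], 0.96)
```

View pics/top0.png

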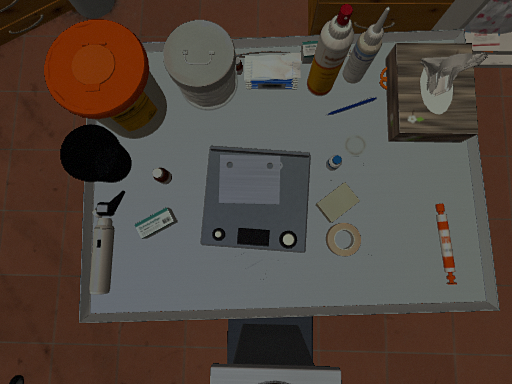

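View pics/side0.png

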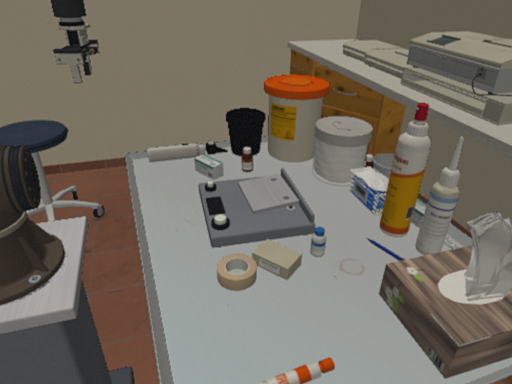

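Top view: scale at about (202–310, 147–250), slightly rotated; tare key (288,239), power key (218,234), plate (219–282, 153–205). The sides of the deck are clear. Next I'll refine with a rectified crop and repeated detections.

```bash
cat >> h.py <<'E'
def proj(c,P):
    i=arm.camera_info(c); T=np.linalg.inv(np.array(i['extrinsics'])); P=np.atleast_2d(P)
    q=(P@T[:3,:3].T+T[:3,3])@np.array(i['K']).T; return q[:,:2]/q[:,2:]
def rect(c,x0,x1,y0,y1,z,s,img=None):  # plane z rectified; rows: x decreasing, cols: y decreasing; s px per m
    if img is None: img=arm.grab_frame(c)
    W=np.array([[x1,y1,z],[x1,y0,z],[x0,y0,z],[x0,y1,z]]); w=(y1-y0)*s; h=(x1-x0)*s
    H=cv2.getPerspectiveTransform(proj(c,W).astype(np.float32),np.float32([[0,0],[w,0],[w,h],[0,h]]))
    return cv2.warpPerspective(img,H,(int(round(w)),int(round(h))),flags=cv2.INTER_CUBIC)
# scale-frame points
SP={'rear_stop':(.103,0,.059),'pin_left':(.0775,.05,.045),'pin_right':(.0775,-.05,.045),'tare_key_top':(-.106,-.085,None),'scale':(0,0,0),'seat':(.0425,0,.036)}
def fit2(A,B):  # rigid 2d A->B
    A=np.array(A);B=np.array(B);a=A-A.mean(0);b=B-B.mean(0)
    th=np.arctan2((a[:,0]*b[:,1]-a[:,1]*b[:,0]).sum(),(a*b).sum())
    R=np.array([[np.cos(th),-np.sin(th)],[np.sin(th),np.cos(th)]]); t=B.mean(0)-R@A.mean(0)
    return th,t,np.abs(B-(A@R.T+t)).max()
E
python3 - <<'E'
from h import *
A=[];B=[]
for k in range(3):
  for c in('side','top'):
    arm.grab_frame(c)
    for n,p in SP.items():
        r=best(arm.pinpoint,c,n)
        if r and r[1]>.4: A.append(p[:2]);B.append(r[0][:2])
print(len(A),fit2(A,B))
A=[];B=[]
for k in range(3):
  for c in('side','top'):
    arm.grab_frame(c)
    for n,p in {'plate':(0,0),'hole_left':(.035,.05),'hole_right':(.035,-.05)}.items():
        r=best(arm.pinpoint,c,n)
        if r and r[1]>.4: A.append(p);B.append(r[0][:2])
print(len(A),fit2(A,B))
cv2.imwrite('pics/rect0.png',rect('top',.41,.71,-.1,.2,.036,2000))
# outline of scale in top (deck corners front): silhouette
m=arm.silhouettes('top','scale'); print(len(m),m[0]['score'],m[0]['pixels'].sum())
m=m[0]['pixels'].astype(np.uint8); c=max(cv2.findContours(m,0,2)[0],key=cv2.contourArea); print(cv2.approxPolyDP(c,4,True)[:,0].tolist())
E
```

```text
32 (np.float64(-0.29242886294903175), array([0.57621402, 0.07300924]), np.float64(0.2873246600613937))
16 (np.float64(-0.3209573120341191), array([0.59721707, 0.07584477]), np.float64(0.15365600017193853))
2 0.97 7532
[[211, 146], [201, 243], [304, 252], [309, 153]]
```

View pics/rect0.png

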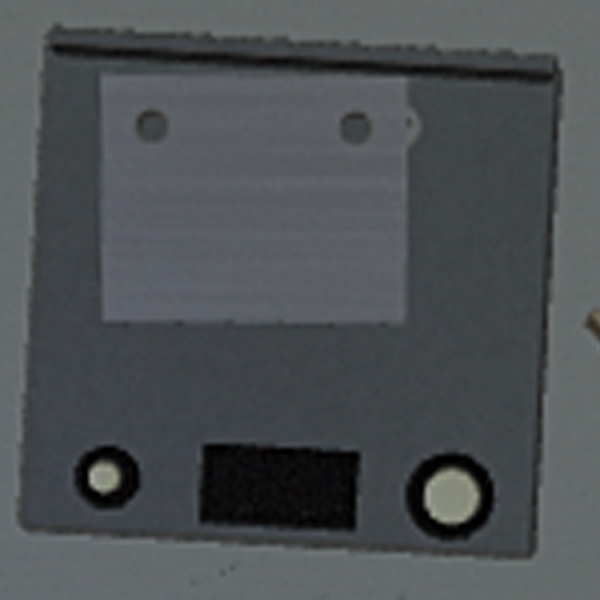

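```bash
cat >> h.py <<'E'
def go(xs,ys,z,yaw_s,S):  # target in scale frame S=(x,y,th); prints shift in current tool axes (before twist) and twist
    s=arm.get_state(); p=np.array(s['eef_pos']); yaw=s['ee_rot'][2]
    c,n=np.cos(S[2]),np.sin(S[2]); w=np.array([S[0]+c*xs-n*ys,S[1]+n*xs+c*ys,z])-p
    tw=-((S[2]+yaw_s-yaw+np.pi)%(2*np.pi)-np.pi)
    f=lambda a:np.round([w[0]*np.cos(a)+w[1]*np.sin(a),w[0]*np.sin(a)-w[1]*np.cos(a),-w[2]],4).tolist()
    print('t',round(s['t'],2),'in current axes',f(yaw),'twist',round(tw,3),'in final axes',f(yaw-tw),'F',np.round(s['force'],1).tolist(),'width',round(s['width'],4),'q6',round(s['q'][5],2))
E
python3 - <<'E'
from h import *
from scipy.optimize import least_squares
H=lambda c,r:(np.array([.71-r/2000,.2-c/2000,.036]))
F=[((18,528),(-.135,.13,.036)),((533,556),(-.135,-.13,.036)),((104,477),(-.106,.085,.042)),((451,495),(-.106,-.085,.042)),
((203,444),(-.086,.039,.041)),((359,452),(-.086,-.039,.041)),((199,522),(-.126,.039,.041)),((356,528),(-.126,-.039,.041)),((411,122),(.0775,-.05,.045))]
obs=proj('top',[H(*a) for a,_ in F]); M=np.array([b for _,b in F])
def res(v):
    c,n=np.cos(v[2]),np.sin(v[2]); return (proj('top',np.c_[v[0]+c*M[:,0]-n*M[:,1],v[1]+n*M[:,0]+c*M[:,1],M[:,2]])-obs).ravel()
r=least_squares(res,[.5735,.055,-.053],loss='soft_l1',f_scale=.5); print(r.x,np.round(res(r.x),1))
A=[];B=[]
for k in range(2):
  for c in('side','top'):
    arm.grab_frame(c)
    for n,p in SP.items():
        q=best(arm.pinpoint,c,n)
        if q: A.append(p[:2]);B.append(q[0][:2])
A=np.array(A);B=np.array(B)
g=lambda v:(B-np.c_[v[0]+np.cos(v[2])*A[:,0]-np.sin(v[2])*A[:,1],v[1]+np.sin(v[2])*A[:,0]+np.cos(v[2])*A[:,1]]).ravel()
print(least_squares(g,r.x,loss='cauchy',f_scale=.003).x)
go(.035,.118,.15,-np.pi/2,r.x)
E
```

```text
[ 0.57284137  0.05400409 -0.05850193] [-0.3  0.1  0.6  0.6  0.9 -0.2 -0.2  0.2  0.1 -0.6  0.2 -0.3 -0.1 -0.1
 -0.2  0.5 -1.8 -0.1]
[ 0.57319457  0.05507329 -0.05405431]
t 6.1 in current axes [0.5611, 0.3719, 0.1422] twist 1.404 in final axes [0.4602, -0.4913, 0.1422] F [0.4, 0.6, 1.0] width 0.0876 q6 -0.29
```

Emit:
move_arm(
  increments=[
    {"jaw": 0, "dx": 0.034, "dy": 0.0225, "dz": 0},
    {"jaw": 0, "dx": 0.034, "dy": 0.0225},
    {"jaw": 0, "dx": 0.034, "dy": 0.0225},
    {"jaw": 0, "dx": 0.034, "dy": 0.0225},
    {"jaw": 0, "dx": 0.034, "dy": 0.0225},
    {"jaw": 0, "dx": 0.034, "dy": 0.0225},
    {"jaw": 0, "dx": 0.034, "dy": 0.0225},
    {"jaw": 0, "dx": 0.034, "dy": 0.0225},
    {"jaw": 0, "dx": 0.034, "dy": 0.0225},
    {"jaw": 0, "dx": 0.034, "dy": 0.0225},
    {"jaw": 0, "dx": 0.034, "dy": 0.0225},
    {"jaw": 0, "dx": 0.034, "dy": 0.0225},
  ],
)

```text
$.increments[0]: bad value
```

Emit:
move_arm(
  increments=[
    {"jaw": 0, "twist": 0.117},
    {"jaw": 0, "twist": 0.117},
    {"jaw": 0, "twist": 0.117},
    {"jaw": 0, "twist": 0.117},
    {"jaw": 0, "twist": 0.117},
    {"jaw": 0, "twist": 0.117},
    {"jaw": 0, "twist": 0.117},
    {"jaw": 0, "twist": 0.117},
    {"jaw": 0, "twist": 0.117},
    {"jaw": 0, "twist": 0.117},
    {"jaw": 0, "twist": 0.117},
    {"jaw": 0, "twist": 0.117},
  ],
)

```text
$.increments[0]: bad value
```

```bash
echo "S=(.573,.0545,-.056)" >> h.py; python3 -c "
from h import *
go(.035,.118,.15,-np.pi/2,S)"
```

```text
t 6.1 in current axes [0.5608, 0.3714, 0.1422] twist 1.401 in final axes [0.4608, -0.49, 0.1422] F [0.4, 0.6, 1.0] width 0.0876 q6 -0.29
```

Emit:
move_arm(
  increments=[
    {"jaw": 0.0, "dx": 0.034, "dy": 0.0225, "dz": 0.0, "twist": 0.0},
  ],
)

```text
t: 6.18
eef_pos: [0.1765, 0.6315, 0.291]
ee_rot: [-3.141, 0.0, -0.222]
force: [1.5, 1.0, -1.0]
width: 0.0849
gripper_force: 0.0
```

Emit:
move_arm(
  increments=[
    {"jaw": 0, "dx": 0.033, "dy": 0.022, "dz": 0, "twist": 0},
    {"jaw": 0, "dx": 0.033, "dy": 0.022, "dz": 0, "twist": 0},
    {"jaw": 0, "dx": 0.033, "dy": 0.022, "dz": 0, "twist": 0},
    {"jaw": 0, "dx": 0.033, "dy": 0.022, "dz": 0, "twist": 0},
    {"jaw": 0, "dx": 0.033, "dy": 0.022, "dz": 0, "twist": 0},
    {"jaw": 0, "dx": 0.033, "dy": 0.022, "dz": 0, "twist": 0},
    {"jaw": 0, "dx": 0.033, "dy": 0.022, "dz": 0, "twist": 0},
    {"jaw": 0, "dx": 0.033, "dy": 0.022, "dz": 0, "twist": 0},
    {"jaw": 0, "dx": 0.033, "dy": 0.022, "dz": 0, "twist": 0},
    {"jaw": 0, "dx": 0.033, "dy": 0.022, "dz": 0, "twist": 0},
    {"jaw": 0, "dx": 0.033, "dy": 0.022, "dz": 0, "twist": 0},
    {"jaw": 0, "dx": 0.033, "dy": 0.022, "dz": 0, "twist": 0},
  ],
)

```text
t: 7.18
eef_pos: [0.5071, 0.2807, 0.2926]
ee_rot: [-3.141, -0.0, -0.226]
force: [0.1, 2.1, 0.6]
width: 0.0436
gripper_force: 0.0
```

Emit:
move_arm(
  increments=[
    {"jaw": 0, "dx": 0, "dy": 0, "dz": 0, "twist": 0.117},
    {"jaw": 0, "dx": 0, "dy": 0, "dz": 0, "twist": 0.117},
    {"jaw": 0, "dx": 0, "dy": 0, "dz": 0, "twist": 0.117},
    {"jaw": 0, "dx": 0, "dy": 0, "dz": 0, "twist": 0.117},
    {"jaw": 0, "dx": 0, "dy": 0, "dz": 0, "twist": 0.117},
    {"jaw": 0, "dx": 0, "dy": 0, "dz": 0, "twist": 0.117},
    {"jaw": 0, "dx": 0, "dy": 0, "dz": 0, "twist": 0.117},
    {"jaw": 0, "dx": 0, "dy": 0, "dz": 0, "twist": 0.117},
    {"jaw": 0, "dx": 0, "dy": 0, "dz": 0, "twist": 0.117},
    {"jaw": 0, "dx": 0, "dy": 0, "dz": 0, "twist": 0.117},
    {"jaw": 0, "dx": 0, "dy": 0, "dz": 0, "twist": 0.117},
    {"jaw": 0, "dx": 0, "dy": 0, "dz": 0, "twist": 0.117},
  ],
)

```text
t: 8.18
eef_pos: [0.5061, 0.2823, 0.2923]
ee_rot: [-3.141, 0.0, -1.636]
force: [-0.9, -0.2, 0.5]
width: 0.0438
gripper_force: 0.0
```

```bash
python3 -c "
from h import *
go(.035,.118,.15,-np.pi/2,S)"
```

```text
t 8.18 in current axes [0.1047, -0.1155, 0.1423] twist -0.009 in final axes [0.1057, -0.1146, 0.1423] F [-0.9, -0.2, 0.5] width 0.0438 q6 -0.91
```

Emit:
move_arm(
  increments=[
    {"jaw": 0, "dx": 0.021, "dy": -0.023, "dz": 0.018, "twist": -0.009},
    {"jaw": 0, "dx": 0.021, "dy": -0.023, "dz": 0.018, "twist": 0},
    {"jaw": 0, "dx": 0.021, "dy": -0.023, "dz": 0.018, "twist": 0},
    {"jaw": 0, "dx": 0.021, "dy": -0.023, "dz": 0.018, "twist": 0},
    {"jaw": 0, "dx": 0.021, "dy": -0.023, "dz": 0.018, "twist": 0},
    {"jaw": 0, "dx": 0, "dy": 0, "dz": 0.03, "twist": 0},
    {"jaw": 0, "dx": 0, "dy": 0, "dz": 0.03, "twist": 0},
    {"jaw": 0, "dx": 0, "dy": 0, "dz": 0.02, "twist": 0},
    {"jaw": 0, "dx": 0, "dy": 0, "dz": 0, "twist": 0},
  ],
)

```text
t: 8.93
eef_pos: [0.6132, 0.17, 0.1173]
ee_rot: [3.135, -0.004, -1.622]
force: [-0.8, -1.0, -0.3]
width: 0.0439
gripper_force: 0.0
```

```bash
python3 -c "
from h import *
go(.035,.118,.1045,-np.pi/2,S)
cv2.imwrite('pics/a1.png',cv2.resize(arm.grab_frame('side')[140:280,160:360],None,fx=4,fy=4,interpolation=2))"
```

```text
t 8.93 in current axes [-0.0005, -0.0013, 0.0128] twist 0.004 in final axes [-0.0005, -0.0013, 0.0128] F [-0.8, -1.0, -0.3] width 0.0439 q6 -0.63
```

View pics/a1.png

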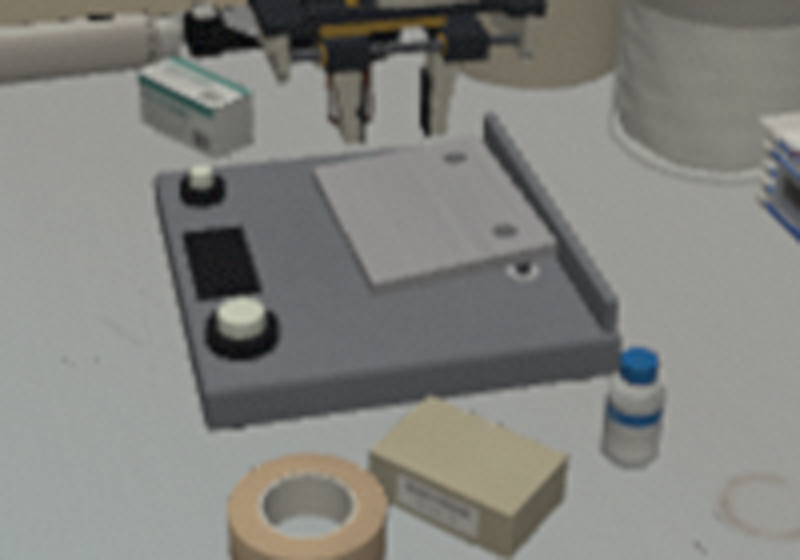

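The picture shows both fingers (about (350,135) and (430,130)) left of the plate, clear of its left edge. Now I'll lower and push right.

Emit:
move_arm(
  increments=[
    {"jaw": 0, "dx": 0, "dy": 0, "dz": 0.0125, "twist": 0},
    {"jaw": 0, "dx": 0, "dy": 0, "dz": 0, "twist": 0},
    {"jaw": 0, "dx": 0.005, "dy": 0, "dz": 0, "twist": 0},
    {"jaw": 0, "dx": 0.003, "dy": 0, "dz": 0, "twist": 0},
    {"jaw": 0, "dx": 0.003, "dy": 0, "dz": 0, "twist": 0},
    {"jaw": 0, "dx": 0.003, "dy": 0, "dz": 0, "twist": 0},
    {"jaw": 0, "dx": 0.003, "dy": 0, "dz": 0, "twist": 0},
    {"jaw": 0, "dx": 0.003, "dy": 0, "dz": 0, "twist": 0},
  ],
)

```text
t: 9.65
eef_pos: [0.6157, 0.1522, 0.1109]
ee_rot: [-3.138, 0.002, -1.62]
force: [1.6, 4.1, 2.5]
width: 0.0441
gripper_force: 2.4
```

Emit:
move_arm(
  increments=[
    {"jaw": 0, "dx": 0.003, "dy": 0, "dz": 0, "twist": 0},
    {"jaw": 0, "dx": 0.003, "dy": 0, "dz": 0, "twist": 0},
    {"jaw": 0, "dx": 0.003, "dy": 0, "dz": 0, "twist": 0},
  ],
)

```text
t: 9.9
eef_pos: [0.6149, 0.1433, 0.1106]
ee_rot: [-3.139, 0.002, -1.62]
force: [0.5, 6.0, 3.0]
width: 0.0436
gripper_force: 3.2
```

```bash
python3 -c "
from h import *
go(.035,.0845,.1045,-np.pi/2,S)"
```

```text
t 9.9 in current axes [0.0065, 0.0019, 0.0061] twist 0.006 in final axes [0.0065, 0.0019, 0.0061] F [0.5, 6.0, 3.0] width 0.0436 q6 -0.59
```

Emit:
move_arm(
  increments=[
    {"jaw": 0, "dx": -0.002, "dy": 0, "dz": 0.0, "twist": 0},
    {"jaw": 0, "dx": -0.001, "dy": 0.002, "dz": 0.005, "twist": 0.006},
    {"jaw": 0, "dx": 0.003, "dy": 0, "dz": 0, "twist": 0},
    {"jaw": 0, "dx": 0.003, "dy": 0, "dz": 0, "twist": 0},
    {"jaw": 0, "dx": 0.003, "dy": 0, "dz": 0, "twist": 0},
    {"jaw": 0, "dx": 0, "dy": 0, "dz": 0, "twist": 0},
  ],
)

```text
t: 10.4
eef_pos: [0.6113, 0.1359, 0.1043]
ee_rot: [3.141, -0.001, -1.627]
force: [0.1, -0.5, -0.4]
width: 0.0438
gripper_force: 0.0
```

```bash
python3 -c "
from h import *
go(.035,.0845,.1045,-np.pi/2,S)
i=arm.grab_frame('side'); j=arm.grab_frame('top')
for n in('hole_left','hole_right','pin_right','plate'): print(n,best(arm.pinpoint,'side',n),best(arm.pinpoint,'top',n))
cv2.imwrite('pics/a2.png',np.hstack([cv2.resize(i[165:250,190:320],(400,262),interpolation=2),cv2.resize(j[140:255,195:315],(400,262),interpolation=2)]))"
```

```text
t 10.4 in current axes [-0.0011, -0.0013, -0.0002] twist -0.0 in final axes [-0.0011, -0.0013, -0.0002] F [0.1, -0.5, -0.4] width 0.0438 q6 -0.59
hole_left ([0.6383, 0.0991, 0.0521], 0.79) ([0.6533, 0.0974, 0.0434], 0.73)
hole_right ([0.6349, -0.0039, 0.0572], 0.62) ([0.6352, -0.0014, 0.058], 0.72)
pin_right ([0.6413, 0.0023, 0.0414], 0.95) ([0.6466, 0.0019, 0.0448], 0.91)
plate ([0.6055, 0.0502, 0.0459], 0.65) ([0.6021, 0.0513, 0.0402], 0.76)
```

View pics/a2.png

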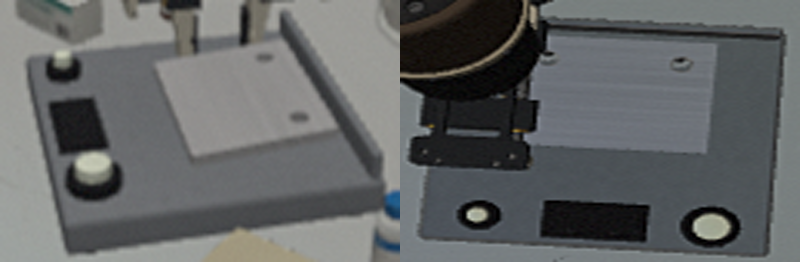

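Side (left half) shows the plate nearly aligned with the pins; in the top view (right half) the right hole (680,63) shows the pin partly in it. Next I'll push from the front.

Emit:
move_arm(
  increments=[
    {"jaw": 0, "dx": -0.02, "dy": 0, "dz": 0, "twist": 0},
    {"jaw": 0, "dx": 0, "dy": 0, "dz": -0.03, "twist": 0},
    {"jaw": 0, "dx": 0, "dy": 0, "dz": -0.03, "twist": 0},
    {"jaw": 0.5, "dx": 0, "dy": 0, "dz": 0, "twist": -0.12},
    {"jaw": 1, "dx": 0, "dy": 0, "dz": 0, "twist": -0.12},
    {"jaw": 1, "dx": 0, "dy": 0, "dz": 0, "twist": -0.12},
    {"jaw": 1, "dx": 0, "dy": 0, "dz": 0, "twist": -0.12},
    {"jaw": 1, "dx": 0, "dy": 0, "dz": 0, "twist": -0.12},
    {"jaw": 1, "dx": 0, "dy": 0, "dz": 0, "twist": -0.12},
    {"jaw": 1, "dx": 0, "dy": 0, "dz": 0, "twist": -0.12},
    {"jaw": 1, "dx": 0, "dy": 0, "dz": 0, "twist": -0.12},
    {"jaw": 1, "dx": 0, "dy": 0, "dz": 0, "twist": -0.12},
  ],
)

```text
t: 11.9
eef_pos: [0.6128, 0.1567, 0.1647]
ee_rot: [-3.142, 0.0, -0.541]
force: [0.7, 0.4, -0.3]
width: 0.0876
gripper_force: 0.0
```

Emit:
move_arm(
  increments=[
    {"jaw": 1, "dx": 0, "dy": 0, "dz": 0, "twist": -0.12},
    {"jaw": 1, "dx": 0, "dy": 0, "dz": 0, "twist": -0.12},
    {"jaw": 1, "dx": 0, "dy": 0, "dz": 0, "twist": -0.12},
    {"jaw": 1, "dx": 0, "dy": 0, "dz": 0, "twist": -0.12},
    {"jaw": 1, "dx": -0.022, "dy": 0.026, "dz": 0, "twist": 0},
    {"jaw": 1, "dx": -0.022, "dy": 0.026, "dz": 0, "twist": 0},
    {"jaw": 1, "dx": -0.022, "dy": 0.026, "dz": 0, "twist": 0},
    {"jaw": 1, "dx": -0.022, "dy": 0.026, "dz": 0, "twist": 0},
    {"jaw": 1, "dx": 0, "dy": 0, "dz": 0, "twist": 0},
  ],
)

```text
t: 12.65
eef_pos: [0.5132, 0.0552, 0.1644]
ee_rot: [3.141, 0.003, -0.069]
force: [0.0, 1.0, -1.3]
width: 0.0874
gripper_force: 0.0
```

```bash
python3 -c "
from h import *
go(-.055,0,.1045,0,S)
i=arm.grab_frame('side'); j=arm.grab_frame('top')
cv2.imwrite('pics/a3.png',np.hstack([cv2.resize(i[165:250,190:320],(400,262),interpolation=2),cv2.resize(j[140:255,195:315],(400,262),interpolation=2)]))"
```

```text
t 12.65 in current axes [0.0047, -0.0027, 0.0599] twist -0.013 in final axes [0.0048, -0.0026, 0.0599] F [0.0, 1.0, -1.3] width 0.0874 q6 1.02
```

View pics/a3.png

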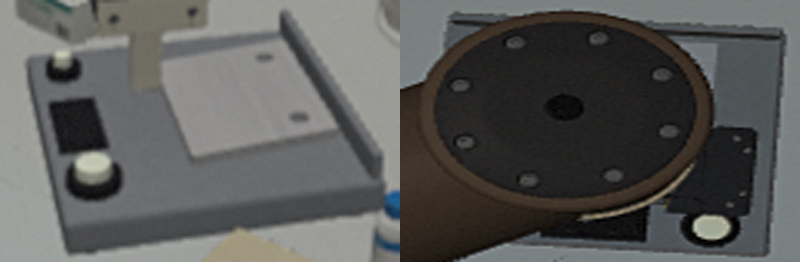

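Emit:
move_arm(
  increments=[
    {"jaw": 1, "dx": 0.005, "dy": -0.0026, "dz": 0.02, "twist": -0.013},
    {"jaw": 1, "dx": 0, "dy": 0, "dz": 0.02, "twist": 0},
    {"jaw": 1, "dx": 0, "dy": 0, "dz": 0.018, "twist": 0},
    {"jaw": 1, "dx": 0, "dy": 0, "dz": 0, "twist": 0},
    {"jaw": 1, "dx": 0, "dy": 0, "dz": 0, "twist": 0},
  ],
)

```text
t: 13.17
eef_pos: [0.5234, 0.0613, 0.1061]
ee_rot: [3.14, 0.002, -0.053]
force: [0.2, 0.6, 0.7]
width: 0.0873
gripper_force: 0.0
```

```bash
python3 -c "
from h import *
go(-.038,0,.1045,0,S)"
```

```text
t 13.17 in current axes [0.0119, 0.004, 0.0016] twist 0.003 in final axes [0.0119, 0.004, 0.0016] F [0.2, 0.6, 0.7] width 0.0873 q6 1.03
```

Emit:
move_arm(
  increments=[
    {"jaw": 1, "dx": 0.004, "dy": 0.004, "dz": 0.0015, "twist": 0.003},
    {"jaw": 1, "dx": 0.004, "dy": 0, "dz": 0, "twist": 0},
    {"jaw": 1, "dx": 0.003, "dy": 0, "dz": 0, "twist": 0},
    {"jaw": 1, "dx": 0.002, "dy": 0, "dz": 0, "twist": 0},
    {"jaw": 1, "dx": 0.002, "dy": 0, "dz": 0, "twist": 0},
    {"jaw": 1, "dx": 0.002, "dy": 0, "dz": 0, "twist": 0},
    {"jaw": 1, "dx": 0.0, "dy": 0, "dz": 0, "twist": 0},
  ],
)

```text
t: 13.75
eef_pos: [0.5398, 0.0558, 0.1057]
ee_rot: [3.141, 0.001, -0.057]
force: [-1.2, 0.1, 0.2]
width: 0.0875
gripper_force: 0.9
```

Emit:
move_arm(
  increments=[
    {"jaw": 1, "dx": 0.002, "dy": 0, "dz": 0, "twist": 0},
    {"jaw": 1, "dx": 0.0015, "dy": 0, "dz": 0, "twist": 0},
  ],
)

```text
t: 13.92
eef_pos: [0.5434, 0.0558, 0.1055]
ee_rot: [-3.142, 0.0, -0.057]
force: [-7.1, 1.9, 6.2]
width: 0.0874
gripper_force: 3.7
```

```bash
python3 -c "
from h import *
go(-.027,0,.1045,0,S)"
```

```text
t 13.92 in current axes [0.0026, -0.0003, 0.001] twist -0.001 in final axes [0.0026, -0.0003, 0.001] F [-7.1, 1.9, 6.2] width 0.0874 q6 1.05
```

Emit:
move_arm(
  increments=[
    {"jaw": 1, "dx": 0.0015, "dy": 0, "dz": 0, "twist": 0},
    {"jaw": 1, "dx": 0.001, "dy": 0, "dz": 0, "twist": 0},
  ],
)

```text
t: 14.08
eef_pos: [0.5447, 0.0555, 0.1053]
ee_rot: [3.141, 0.003, -0.057]
force: [-12.4, 4.4, 12.0]
width: 0.0877
gripper_force: 6.5
```

Emit:
move_arm(
  increments=[
    {"jaw": 1, "dx": 0.001, "dy": 0, "dz": 0, "twist": 0},
    {"jaw": 1, "dx": 0, "dy": 0, "dz": 0, "twist": 0},
  ],
)

```text
t: 14.25
eef_pos: [0.5448, 0.0555, 0.1052]
ee_rot: [3.141, 0.004, -0.057]
force: [-13.1, 4.1, 11.2]
width: 0.0876
gripper_force: 6.7
```

```bash
python3 -c "
from h import *
go(-.027,0,.1045,0,S)
i=arm.grab_frame('side')
for n in('hole_left','hole_right','plate'): print(n,best(arm.pinpoint,'side',n))
cv2.imwrite('pics/a4.png',cv2.resize(i[165:250,190:320],(780,510),interpolation=2))"
```

```text
t 14.25 in current axes [0.0012, -0.0006, 0.0007] twist -0.001 in final axes [0.0012, -0.0006, 0.0007] F [-13.1, 4.1, 11.2] width 0.0876 q6 1.06
hole_left ([0.5737, 0.0558, -0.0013], 0.66)
hole_right ([0.6463, -0.003, 0.046], 0.67)
plate ([0.6132, 0.0499, 0.0378], 0.7)
```

View pics/a4.png

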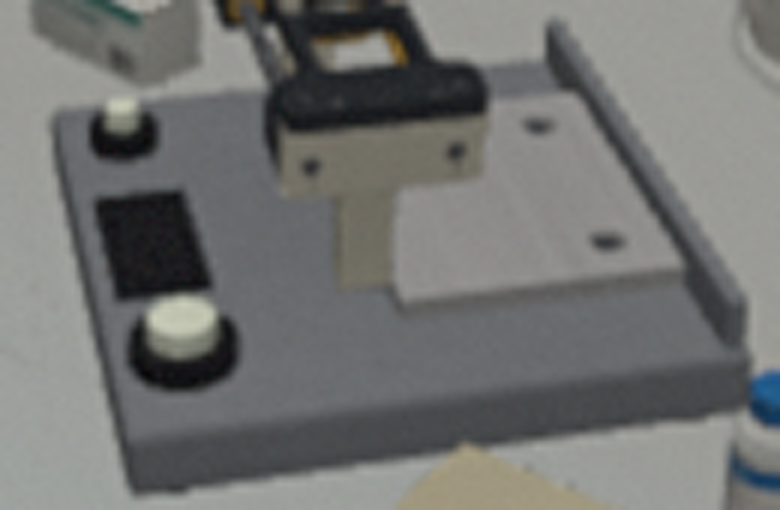

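The picture shows the plate close to the stop, with pins dark in both holes ((538,125), (607,241)). I can't tell whether it is flat, so I'll compare it with the projected seated outline.

```bash
cat >> h.py <<'E'
def s2w(P,S=S):
    P=np.atleast_2d(np.array(P,float)); c,n=np.cos(S[2]),np.sin(S[2]); return np.c_[S[0]+c*P[:,0]-n*P[:,1],S[1]+n*P[:,0]+c*P[:,1],P[:,2]]
E
python3 -c "
from h import *
pts={'FRtop':(-.0175,-.075,.046),'FRbot':(-.0175,-.075,.036),'RRtop':(.1025,-.075,.046),'RRbot':(.1025,-.075,.036),'RLtop':(.1025,.075,.046),'holeL':(.0775,.05,.046),'holeR':(.0775,-.05,.046),'holeR+9':(.0775,-.05,.054),'stopR':(.103,-.125,.059),'stopL':(.103,.125,.059),'deckFR':(-.135,-.13,.036),'tare':(-.106,-.085,.044),'dispRR':(-.086,-.039,.041),'dispFL':(-.126,.039,.041)}
for k,p in pts.items(): print(k,np.round((proj('side',s2w(p))[0]-[190,165])*6,0))"
```

```text
FRtop [402. 290.]
FRbot [401. 310.]
RRtop [685. 254.]
RRbot [683. 274.]
RLtop [575.  82.]
holeL [539. 114.]
holeR [608. 229.]
holeR+9 [609. 213.]
stopR [733. 294.]
stopL [546.   9.]
deckFR [129. 432.]
tare [186. 336.]
dispRR [217. 272.]
dispFL [ 95. 185.]
```

Relative to the fixed features, which all sit about 12 px lower, holes and rear edge match the seated plate. I'll back off and look again from above the tare key.

Emit:
move_arm(
  increments=[
    {"jaw": 1, "dx": -0.01, "dy": 0, "dz": 0, "twist": 0},
    {"jaw": 1, "dx": -0.01, "dy": 0, "dz": 0, "twist": 0},
    {"jaw": 1, "dx": 0, "dy": 0, "dz": -0.03, "twist": 0},
    {"jaw": -1, "dx": 0, "dy": 0, "dz": -0.03, "twist": 0},
    {"jaw": -1, "dx": -0.02, "dy": 0.028, "dz": 0, "twist": 0},
    {"jaw": -1, "dx": -0.02, "dy": 0.028, "dz": 0, "twist": 0},
    {"jaw": -1, "dx": -0.02, "dy": 0.028, "dz": 0, "twist": 0},
    {"jaw": -1, "dx": 0, "dy": 0, "dz": 0, "twist": 0},
    {"jaw": -1, "dx": 0, "dy": 0, "dz": 0, "twist": 0},
    {"jaw": -1, "dx": 0, "dy": 0, "dz": 0, "twist": 0},
  ],
)

```text
t: 15.28
eef_pos: [0.4628, -0.0236, 0.1657]
ee_rot: [-3.141, -0.002, -0.057]
force: [-0.1, 0.4, 1.0]
width: 0.0465
gripper_force: 0.0
```

```bash
python3 -c "
from h import *
go(-.106,-.085,.13,0,S)
i=arm.grab_frame('side');j=arm.grab_frame('top')
for n in('hole_left','hole_right','plate','tare_key_top'): print(n,best(arm.pinpoint,'side',n),best(arm.pinpoint,'top',n))
cv2.imwrite('pics/a5.png',np.hstack([cv2.resize(i[165:250,190:320],(400,262),interpolation=2),cv2.resize(j[140:255,195:315],(400,262),interpolation=2)]))
print(np.round(proj('top',s2w([(.0775,.05,.046),(.0775,-.05,.046),(-.0175,.075,.046),(-.0175,-.075,.046)]))-[195,140],1)*[400/120,262/115])"
```

```text
t 15.28 in current axes [-0.0003, 0.0008, 0.0357] twist -0.001 in final axes [-0.0003, 0.0008, 0.0357] F [-0.1, 0.4, 1.0] width 0.0465 q6 1.14
hole_left ([0.6514, 0.0978, 0.0471], 0.97) ([0.6572, 0.0977, 0.0467], 0.91)
hole_right ([0.6482, -0.0009, 0.0445], 0.96) ([0.6488, -0.0059, 0.046], 0.87)
plate ([0.6143, 0.051, 0.0372], 0.78) ([0.647, -0.0044, 0.0466], 0.63)
tare_key_top ([0.6774, 0.0467, 0.059], 0.59) None
[[145.33333333  48.52695652]
 [278.          54.90608696]
 [101.66666667 132.13913043]
 [303.33333333 142.16347826]]
```

View pics/a5.png

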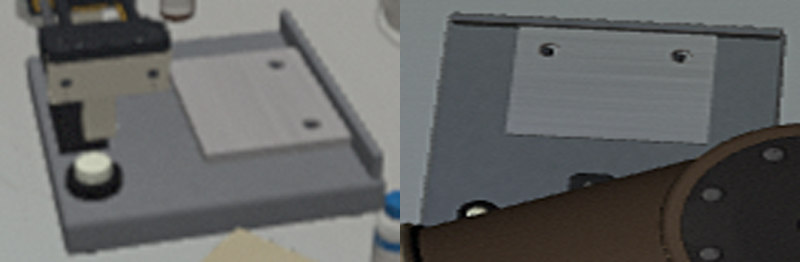

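Holes at (147,49) and (280,56) in the top crop match the seated prediction (145,48) and (278,55), and the hole height is about 46 mm, so the plate is flat. Next is the tare key.

Emit:
move_arm(
  increments=[
    {"jaw": -1, "dx": 0, "dy": 0.0008, "dz": 0.01, "twist": 0},
    {"jaw": -1, "dx": 0, "dy": 0, "dz": 0.01, "twist": 0},
    {"jaw": -1, "dx": 0, "dy": 0, "dz": 0, "twist": 0},
    {"jaw": -1, "dx": 0, "dy": 0, "dz": 0, "twist": 0},
    {"jaw": -1, "dx": 0, "dy": 0, "dz": 0, "twist": 0},
    {"jaw": -1, "dx": 0, "dy": 0, "dz": 0, "twist": 0},
  ],
)

```text
t: 16.28
eef_pos: [0.4626, -0.0243, 0.1457]
ee_rot: [-3.141, -0.001, -0.057]
force: [-0.4, 0.4, -0.1]
width: 0.0003
gripper_force: 0.0
```

Emit:
move_arm(
  increments=[
    {"jaw": -1, "dx": 0, "dy": 0, "dz": 0.005, "twist": 0},
    {"jaw": -1, "dx": 0, "dy": 0, "dz": 0.005, "twist": 0},
    {"jaw": -1, "dx": 0, "dy": 0, "dz": 0.004, "twist": 0},
    {"jaw": -1, "dx": 0, "dy": 0, "dz": 0.002, "twist": 0},
    {"jaw": -1, "dx": 0, "dy": 0, "dz": 0, "twist": 0},
  ],
)

```text
t: 16.7
eef_pos: [0.4619, -0.0246, 0.1285]
ee_rot: [3.141, 0.001, -0.057]
force: [0.5, -0.1, -0.3]
width: 0.0005
gripper_force: 0.0
```

Emit:
move_arm(
  increments=[
    {"jaw": -1, "dx": 0, "dy": 0, "dz": 0.002, "twist": 0},
    {"jaw": -1, "dx": 0, "dy": 0, "dz": 0.002, "twist": 0},
    {"jaw": -1, "dx": 0, "dy": 0, "dz": 0, "twist": 0},
  ],
)

```text
t: 16.95
eef_pos: [0.4622, -0.0245, 0.1248]
ee_rot: [3.141, 0.0, -0.057]
force: [0.1, -0.6, -0.3]
width: 0.0006
gripper_force: 0.0
```

Emit:
move_arm(
  increments=[
    {"jaw": -1, "dx": 0, "dy": 0, "dz": 0.003, "twist": 0},
    {"jaw": -1, "dx": 0, "dy": 0, "dz": 0.003, "twist": 0},
    {"jaw": -1, "dx": 0, "dy": 0, "dz": 0, "twist": 0},
  ],
)

```text
t: 17.2
eef_pos: [0.4625, -0.0244, 0.119]
ee_rot: [3.142, -0.0, -0.057]
force: [-0.1, 0.2, 2.5]
width: 0.0003
gripper_force: 1.7
```

Emit:
move_arm(
  increments=[
    {"jaw": -1, "dx": 0, "dy": 0, "dz": 0.002, "twist": 0},
    {"jaw": -1, "dx": 0, "dy": 0, "dz": 0.002, "twist": 0},
    {"jaw": -1, "dx": 0, "dy": 0, "dz": 0, "twist": 0},
  ],
)

```text
t: 17.45
eef_pos: [0.4627, -0.0244, 0.1173]
ee_rot: [3.141, -0.001, -0.055]
force: [-11.5, 2.7, 31.7]
width: 0.0004
gripper_force: 16.1
```

Full travel reached (hard stop at 31 N, after 2.5 N of spring force). I'll release and retract.

Emit:
move_arm(
  increments=[
    {"jaw": -1, "dx": 0, "dy": 0, "dz": -0.005, "twist": 0},
    {"jaw": -1, "dx": 0, "dy": 0, "dz": -0.015, "twist": 0},
    {"jaw": -1, "dx": 0, "dy": 0, "dz": -0.03, "twist": 0},
    {"jaw": -1, "dx": 0, "dy": 0, "dz": -0.04, "twist": 0},
    {"jaw": -1, "dx": -0.02, "dy": 0, "dz": -0.03, "twist": 0},
    {"jaw": -1, "dx": 0, "dy": 0, "dz": 0, "twist": 0},
    {"jaw": -1, "dx": 0, "dy": 0, "dz": 0, "twist": 0},
    {"jaw": -1, "dx": 0, "dy": 0, "dz": 0, "twist": 0},
  ],
)

```text
t: 18.12
eef_pos: [0.442, -0.0233, 0.2349]
ee_rot: [-3.141, -0.0, -0.057]
force: [-0.2, 0.5, -1.2]
width: 0.0004
gripper_force: 0.0
```

```bash
python3 -c "
from h import *
i=arm.grab_frame('side');j=arm.grab_frame('top')
for n in('hole_left','hole_right','plate','tare_key_top'): print(n,best(arm.pinpoint,'side',n),best(arm.pinpoint,'top',n))
cv2.imwrite('pics/a6.png',cv2.resize(i[165:250,190:320],(780,510),interpolation=2))"
```

```text
hole_left ([0.6498, 0.0955, 0.0442], 0.59) ([0.6558, 0.0987, 0.0459], 0.67)
hole_right ([0.6491, 0.0012, 0.0476], 0.88) ([0.6463, -0.0052, 0.0501], 0.92)
plate ([0.6153, 0.0493, 0.0389], 0.62) ([0.6123, 0.0497, 0.0366], 0.86)
tare_key_top ([0.4605, -0.0216, 0.0535], 0.39) None
```

View pics/a6.png

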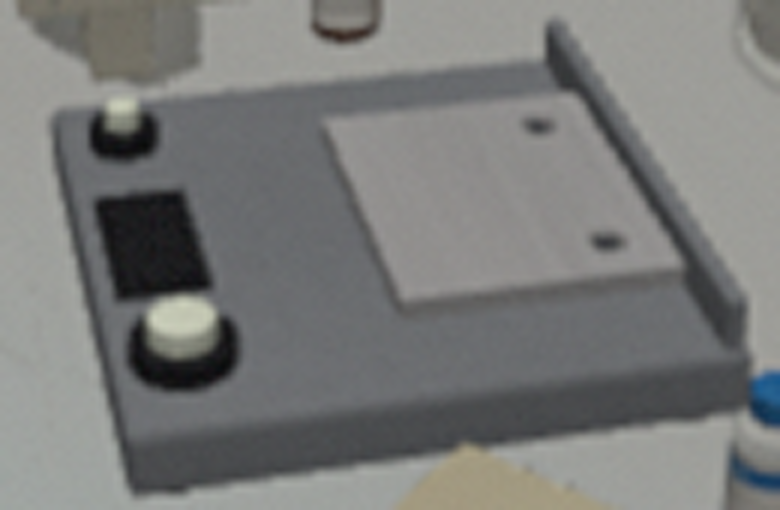

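The plate lies flat against the stop with pins in both holes ((538,125), (607,241)), and the tare key is back up at (182,315). I'm handing the job in.

```bash
python3 -c "
from h import *
print(arm.job_done())"
```

```text
the job is handed in; nothing more can be done
None
```

The plate was pushed back over both pins and looks flat against the rear stop in the camera images; the tare key was then pressed to its hard stop (about 32 N) and released, and the job was handed in at about 18.5 s (verdict not shown).

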